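# Push the lapping plate up into its sprung holder

## Task

The flat metal lapping plate lies on the bench in front of its wooden holder. Square it up with the holder's ramp, push it up the ramp and over the lip until the sprung jaw at the far end gives way and the plate's back edge has cleared the lip, then press that edge down until the plate lies fully flat on the bed, held between lip and jaw, and take the hand away; slide it all the way, do not pick it up. Never bear on the plate with more than about 25 N (2.5 kg), which would bruise its edge or bend the jaw's pins, and leave the other things on the bench undisturbed.

Things in the scene. Friction and masses are not known exactly. Their poses are not given: they have to be found in the camera images.
- plate: Lapping plate: flat, 150 mm long (x), 100 mm wide (y), 12 mm thick, aluminium with dark dotted upper face, slightly rounded edges; 0.4 to 0.65 kg, too wide to grasp. Starts flat on the bench before the ramp's foot, nearer the robot than the ramp's centre line, askew by up to 0.2 rad. Origin at the centre of its underside, z up; +x edge leads.
- holder: Wooden holder, fixed on the bench: ramp and rails. x is the push direction, z up; origin on the bench surface under the centre of the plate when home, give or take 8 mm in x (see rail_end). Rails 14 mm high (from the bench), 12 thick, stand 104 apart along the bed, flaring to 128 apart at the ramp's foot.
- ramp_foot (a point): middle of the ramp's foot on the bench surface, holder x = -180 mm; from here the ramp rises evenly by 10 mm over 80 mm
- ramp_head (a point): middle of the ramp's upper end, holder x = -100 mm, 10 mm high. A flat of the same height follows, ending in a steel lip strip: its inner edge is at -75 mm, give or take 8. Behind it the bed lies 4 mm lower (6 mm above the bench). The pushing hand can hold the plate's back edge up by friction, and so can lip and jaw a little: about 15 N pressed on it brings it flat.
- rail_end (a point): mark between the far ends of the rails (holder x = +117 mm, z = 14). Lip, bed and sprung jaw are one insert slid in by hand, up to 8 mm either way, not measured. The jaw's face (80 wide, 20 high; wing nut behind it 46 high) stands, free, 147 mm past the lip; it pushes back with 6 N plus 1 N per mm and meets its solid stop after 5 mm, the plate's back edge then 2 mm past the lip.
- block_plane: block plane, 44 x 150 x 63 mm, black and steel; bystander; origin at the centre of its underside
- wax_tin: round lidded tin, 71 mm across, 24 mm high; bystander; origin at the centre of its underside
- cup: pottery cup, 83 mm across, 92 mm high; bystander; origin at the centre of its underside, z up
- offcut: mahogany offcut, 44 x 100 x 30 mm; bystander; origin at the centre of its underside

How it is judged:
On the way:
1. the plate has been pushed over the lip, nearly to its place (x of plate in the frame of holder above -0.015 m and z of plate in the frame of holder below 0.02 m), for 0.1 s.
At the end, for the whole second after the job is handed in: The plate lies at rest and flat (within 0.006 rad, under 1 mm over its length) on the holder's bed between the rails (underside within 0.8 mm of the bed), its back edge down behind the lip (its centre within 9.5 mm of the holder's origin along x and 4 mm across), held by the sprung jaw; hand away (x of plate in the frame of holder between -0.0095 and 0.0095 m and y of plate in the frame of holder between -0.004 and 0.004 m and z of plate in the frame of holder between 0.0045 and 0.0068 m and angle between plate's own z axis and vertical below 0.006 rad and linear speed of plate below 0.01 m/s); the robot touches nothing.
It fails at once if the plate is pushed or pressed by the robot with more than 25 N (contact force between any of the fingers, the arm and plate above 25 N).
It fails at once if the plate is lifted or flipped up instead of being pushed (height (world z) of plate above 0.045 m).
It fails at once if another thing on the bench is shifted by more than 15 mm (distance of any of block_plane, wax_tin, cup, offcut from where it was at the start of the episode above 0.015 m).
It also fails if it takes over 64 s, if anything falls off the work surface, if the arm or the gripper's body presses on something with over 40 N, if the wrist force passes 120 N, or if a joint passes its speed limit or range.

## Robot

A 6-joint arm with a two-finger parallel gripper is mounted at the origin on a cart in front of the work surface, level with it; the furniture and walls round the work are solid. World frame = base frame: x ahead of the robot, y to its left, z up, the work surface at z = 0. Lengths are in m, angles in rad, forces in N, time in s.
With the tool pointing down it reaches from about 0.325 to 0.925 m from the base axis. Payload 3.1 kg.
Tool frame: the origin (TCP) lies on the mounting face of the last link; the fingertips stand 173 mm ahead of it and the grasp point (between the pads) lies 155 mm ahead of it; z points along the fingers, y is the direction in which the jaws open and shut (so a half turn about z gives the same grasp; the last joint's range is limited). The gripper opens to 85 mm and grips with 20 to 120 N. Pads are 22 mm wide; open, the fingers measure 114 mm over their backs; the gripper's body (76 mm by 85 mm) begins 54 mm behind the grasp point. The pads swing forward as they close: fully open they stand 13 mm farther back than shut.
Start: joints at [1.181, 0.217, 1.613, -0, 1.311, -0.112], TCP at [0.171, 0.601, 0.405] pointing down, gripper open.
Joint ranges: [-2.75, 2.75], [-0.78, 2.1], [0.31, 2.55], [-1.13, 4.27], [0.13, 2.63], [-2.58, 2.58]. Speed limits (rad/s): [2.79, 2.79, 3.14, 3.14, 3.14, 3.14].

## Interface

Orientations are given as a unit quaternion [w, x, y, z].
In Python, from workcell import arm gives the robot as it stands.
- The arm moves only by the tool step_arm, never from a script. Its argument "deltas" is a list of rows, each a list of 3 entries, a list of its own where there are three numbers: the shift along the tool's x, y, z in m, then the turn, a rotation vector about the tool's x, y, z in degrees, then the opening, from 0 (shut) to 1 (fully open). In form: [[[dx, dy, dz], [ax, ay, az], hand], ...]. A call has exactly 10 rows; each row shifts and turns the pose as measured when the row begins, along the tool's axes as they then stand; what a row does not reach is not made up. A row lasts 1/12 s, in which the tool goes at most 41.7 mm and 7.16 degrees, less where a joint would pass 70% of its speed; a pose out of reach is approached as far as the arm can. A call with a gripper value outside its range is refused whole. The fingers move at their own pace and stop on an object; the grip force is fixed at half the most. Time passes only in rows, so rows that do not move let the fingers close, or fill a call up. It gives the time, the measured TCP pose, the force and the opening at its end, in the units of the state.
- arm.read_state(): the state, without advancing time (a new reading comes with each control period).
- arm.camera(name): name is "scene" or "top"; returns a dict with "image" (400x640x3 uint8, red, green, blue), "intrinsics" (3x3 intrinsics, pixels), "rvec" (rotation vector, rad) and "tvec" (3), from world to camera coordinates, as OpenCV has them. Camera axes: x right, y down, z forward; pixel columns grow to the right and rows downward; lengths in m; the calibration is good to about 2 mm. A picture is of the moment at which its call begins. There is no depth.
- arm.sign_off(): hands the job in, once; it reports no verdict.
The state is a dict: "clock": time; "q": joint angles; "qvel": joint speeds; "joint_torque": joint torques, N m; "tcp_pos": TCP position; "ee_rot": TCP orientation; "force": force on the tool from outside, world axes, zero at the start; "moment": the same for the moment, N m; "width": opening from 0.0 (shut) to 1.0 (fully open).
Only numpy, scipy, OpenCV 4.12 (cv2) and the standard library are available. Lean on these libraries where they do the work, as an engineer would, in place of code of your own. Each camera call takes 0.05 s, during which the arm holds its last target. There are 200 camera calls.

## Working session

There is one attempt and no reset: what is moved stays moved. The work goes in short steps, Python scripts to look and compute and a tool call to move; the robot and the scene stay as the last step left them, time stands still between calls to the robot, and variables do not carry over. Pictures are saved under pics/ and viewed, about 8 in all and at most 12, crops included, and the job is handed in when it is done.

Besides the shell and the picture viewer there is one more tool, called as name(argument=value, ...), one argument or row to a line, values as JSON. step_arm: Moves the arm, as the interface text tells. Its arguments: {"type":"object","properties":{"deltas":{"type":"array","items":{"type":"array"}}},"required":["deltas"]}

```bash
ls; mkdir -p pics; cat > h.py <<'E'
import numpy as np, cv2, json
from workcell import arm
def cam(n, f=None):
    c=arm.camera(n); 
    if f: cv2.imwrite('pics/'+f, c['image'][:,:,::-1])
    return c
def ray(c,u,v,z):
    R,_=cv2.Rodrigues(np.array(c['rvec'],float)); t=np.array(c['tvec'],float).ravel()
    d=R.T@np.linalg.inv(np.array(c['intrinsics']))@np.array([u,v,1.]); o=-R.T@t
    return o+d*(z-o[2])/d[2]
def proj(c,P):
    return cv2.projectPoints(np.array(P,float).reshape(-1,3),np.array(c['rvec'],float),np.array(c['tvec'],float),np.array(c['intrinsics'],float),None)[0].reshape(-1,2)
def st():
    s=arm.read_state(); print({k:np.round(s[k],4).tolist() for k in('clock','q','tcp_pos','ee_rot','force','width')})
    return s
E
python3 - <<'E'
from h import *
for n in('top','scene'):
    c=cam(n,n+'0.png'); print(n,np.round(c['intrinsics'],1).tolist(),np.round(c['rvec'],4),np.round(c['tvec'],4))
    np.savez(n+'.npz',**{k:c[k] for k in('intrinsics','rvec','tvec','image')})
st()
E
```

```text
pics
top [[498.9, 0.0, 325.0], [0.0, 498.9, 203.8], [0.0, 0.0, 1.0]] [ 2.1617 -1.9965  0.2671] [-0.1761  0.553   1.442 ]
scene [[486.4, 0.0, 313.4], [0.0, 486.4, 195.2], [0.0, 0.0, 1.0]] [ 2.2398 -1.134   0.4236] [-0.4483  0.3404  1.5033]
{'clock': 0.1, 'q': [1.1808, 0.2177, 1.6148, -0.0, 1.3113, -0.1122], 'tcp_pos': [0.1712, 0.6007, 0.4035], 'ee_rot': [-0.0003, 0.1384, 0.9904, -0.0011], 'force': [0.6525, 0.1078, -0.3267], 'width': 0.9992}
```

View pics/top0.png

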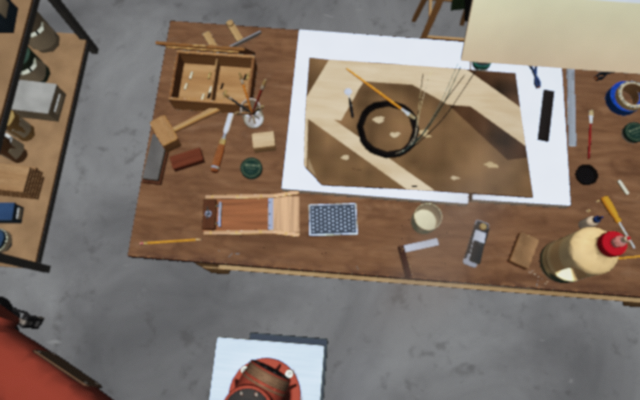

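View pics/scene0.png

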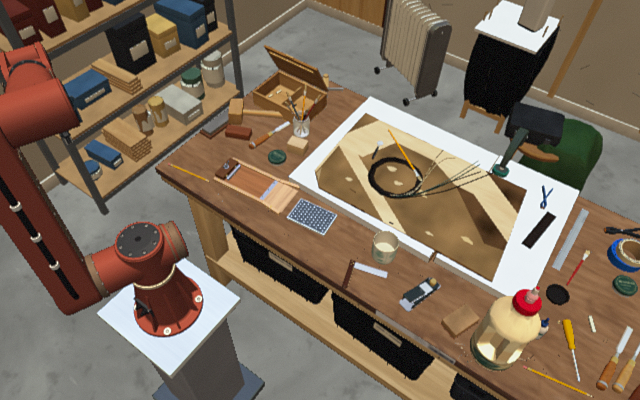

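```bash
python3 - <<'E'
from h import *
a=cv2.imread('pics/top0.png')[180:250,190:370]; b=cv2.imread('pics/scene0.png')[150:245,200:350]
A=cv2.resize(a,None,fx=4.4,fy=4.4,interpolation=cv2.INTER_CUBIC)
B=cv2.resize(b[15:80],None,fx=792/150,fy=792/150,interpolation=cv2.INTER_CUBIC)[:280]
im=np.vstack([A[:, :792],B[:, :792]]); print(A.shape,B.shape); cv2.imwrite('pics/crop0.png',im)
E
```

```text
(308, 792, 3) (280, 792, 3)
```

View pics/crop0.png

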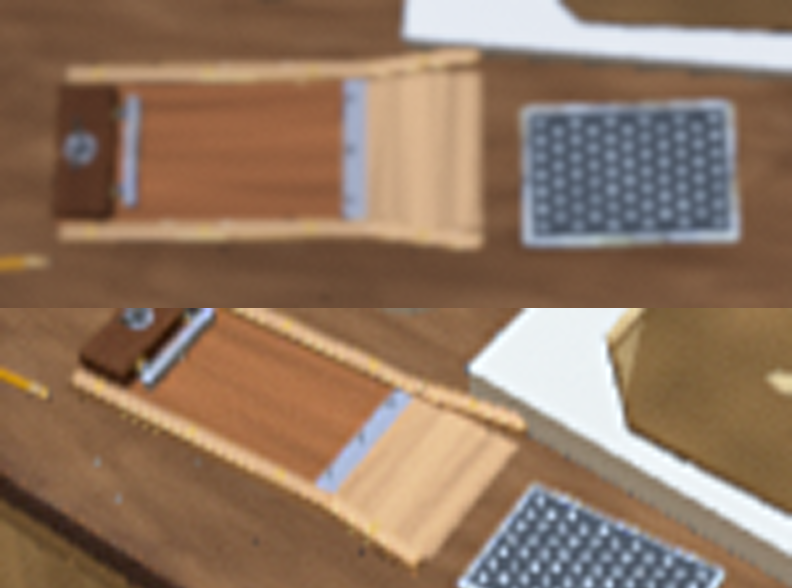

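```bash
python3 - <<'E'
from h import *
c=dict(np.load('top.npz'))
P=lambda x,y,z: ray(c,190+x/4.4,180+y/4.4,z)[:2]
pts=dict(railT_far=(68,75,.014),railB_far=(60,232,.014),railT_foot=(480,57,.014),railB_foot=(482,240,.014),footT=(484,75,0),footB=(484,232,0),lipT=(343,82,.01),lipB=(343,217,.01),lipoutT=(367,80,.01),lipoutB=(367,217,.01),jawT=(138,98,.02),jawB=(136,205,.02),p1=(523,105,.012),p2=(733,100,.012),p3=(740,240,.012),p4=(523,245,.012))
W={k:P(*v) for k,v in pts.items()}
for k,v in W.items(): print(k,np.round(v*1000,1))
e=(W['railT_far']+W['railB_far'])/2; f=(W['footT']+W['footB'])/2; fr=(W['railT_foot']+W['railB_foot'])/2
L=(W['lipT']+W['lipB'])/2
print('end',e,'foot',f,fr,'len',np.linalg.norm(e-f),np.linalg.norm(e-fr))
d=(e-fr)/np.linalg.norm(e-fr); print('yaw',np.arctan2(d[1],d[0]))
n=np.array([-d[1],d[0]])
d2=W['railT_far']-W['railB_far']
print('rail axis yaw from cross',np.arctan2(d2[1],d2[0])+np.pi/2)
o=e-d*.117; print('origin',o)
for k,v in W.items(): print(k,np.round([(v-o)@d*1000,(v-o)@n*1000],1))
pc=sum(W[k] for k in('p1','p2','p3','p4'))/4; print('plate',pc,[(pc-o)@d,(pc-o)@n])
for a,b in(('p2','p1'),('p3','p4')): v=W[b]-W[a]; print(np.linalg.norm(v),np.arctan2(v@n,v@d))
for a,b in(('p4','p1'),('p3','p2')): v=W[b]-W[a]; print(np.linalg.norm(v),np.arctan2(v@n,v@d)+np.pi/2)
E
```

```text
railT_far [572.6 248. ]
railB_far [458.  237.5]
railT_foot [609.8 -46.1]
railB_foot [476.  -59.9]
footT [600.5 -49.3]
footB [484.7 -59.9]
lipT [584.4  50.9]
lipB [485.5  40.2]
lipoutT [587.2  33.8]
lipoutB [486.9  23.2]
jawT [558.2 194.2]
jawB [480.4 185.3]
p1 [577.1 -80.1]
p2 [ 592.9 -230.3]
p3 [ 491.  -241.6]
p4 [475.2 -89. ]
end [0.51533482 0.2427351 ] foot [ 0.54259398 -0.05458315] [ 0.5429376  -0.05299498] len 0.2985652456948188 0.2970154732936004
yaw 1.6638644426156026
rail axis yaw from cross 1.661978348023732
origin [0.52620808 0.12624144]
railT_far [116.9 -57.5]
railB_far [117.1  57.5]
railT_foot [-179.4  -67.2]
railB_foot [-180.7   67.2]
footT [-181.7  -57.7]
footB [-181.5   58.6]
lipT [-80.4 -50.9]
lipB [-81.9  48.5]
lipoutT [-97.7 -52.2]
lipoutB [-98.9  48.7]
jawT [ 64.7 -38.1]
jawB [63.1 40.1]
p1 [-210.1  -31.5]
p2 [-361.2  -33.3]
p3 [-363.    69.3]
p4 [-209.5   70.8]
plate [ 0.53405416 -0.16022939] [np.float64(-0.28596023968981515), np.float64(0.018810706749390796)]
0.15105951108867907 0.011747191655312232
0.15348728298584932 0.010180886211381896
0.10235444827142368 -0.006084578381228889
0.10258035314985914 0.01762085855878004
```

```bash
cat >> h.py <<'E'
from scipy.spatial.transform import Rotation as Ro
YAW=1.6634; O=np.array([.5262,.1262,0]); D=np.array([np.cos(YAW),np.sin(YAW),0]); N=np.array([-D[1],D[0],0])
def H(x,y,z): return O+D*x+N*y+np.array([0,0,z])
def toH(p): q=np.asarray(p)-O; return np.array([q@D,q@N,q[2]])
def R0(lean=0):  # tool x along D, z down; lean>0: hand leans forward over plate, tip trailing (deg)
    return Ro.from_matrix(np.c_[D,-N,[0,0,-1]])*Ro.from_euler('y',lean,degrees=True)
def plan(pos,R,n,hand):
    s=arm.read_state(); q=s['ee_rot']; Rc=Ro.from_quat([q[1],q[2],q[3],q[0]]); p=np.array(s['tcp_pos'])
    rv=(Rc.inv()*R).as_rotvec()/n; dp=(np.array(pos)-p)/n; rows=[]
    for i in range(n):
        rows.append([np.round(Rc.inv().apply(dp),4).tolist(),np.round(np.degrees(rv),1).tolist(),hand]); Rc=Rc*Ro.from_rotvec(rv)
    print(json.dumps(rows).replace(' ',''))
def stH():
    s=arm.read_state(); q=s['ee_rot']; Rc=Ro.from_quat([q[1],q[2],q[3],q[0]])
    f=np.array(s['force']); print('t',round(s['clock'],2),'tcpH',np.round(toH(s['tcp_pos'])*1000,1),'tipH',np.round(toH(np.array(s['tcp_pos'])+Rc.apply([0,0,.173]))*1000,1),'rotErr',np.round(np.degrees((R0().inv()*Rc).as_rotvec()),2),'fH',np.round([f@D,f@N,f[2]],2),'w',round(float(s['width']),3))
E
python3 - <<'E'
from h import *
print(R0().as_matrix().round(2).tolist(), H(-.286,.112,.26)); stH(); plan(H(-.286,.112,.26),R0(),20,0)
E
```

```text
[[-0.09, 1.0, 0.0], [1.0, 0.09, 0.0], [0.0, 0.0, -1.0]] [ 0.4411267  -0.16893138  0.26      ]
t 0.1 tcpH [505.3 309.6 403.5] tipH [505.  309.7 230.5] rotErr [ 1.200e-01 -6.000e-02 -6.878e+01] fH [ 0.05 -0.66 -0.33] w 0.999
[[[-0.0235,-0.0333,0.0072],[-0.0,0.0,3.4],0],[[-0.0255,-0.0318,0.0072],[-0.0,0.0,3.4],0],[[-0.0273,-0.0302,0.0072],[-0.0,0.0,3.4],0],[[-0.0291,-0.0285,0.0072],[-0.0,0.0,3.4],0],[[-0.0308,-0.0267,0.0072],[-0.0,0.0,3.4],0],[[-0.0323,-0.0248,0.0072],[-0.0,0.0,3.4],0],[[-0.0338,-0.0229,0.0072],[-0.0,0.0,3.4],0],[[-0.0351,-0.0208,0.0072],[-0.0,0.0,3.4],0],[[-0.0363,-0.0187,0.0072],[-0.0,0.0,3.4],0],[[-0.0373,-0.0165,0.0072],[-0.0,0.0,3.4],0],[[-0.0382,-0.0142,0.0072],[-0.0,0.0,3.4],0],[[-0.039,-0.0119,0.0072],[-0.0,0.0,3.4],0],[[-0.0397,-0.0095,0.0072],[-0.0,0.0,3.4],0],[[-0.0402,-0.0071,0.0072],[-0.0,0.0,3.4],0],[[-0.0405,-0.0047,0.0072],[-0.0,0.0,3.4],0],[[-0.0407,-0.0023,0.0072],[-0.0,0.0,3.4],0],[[-0.0408,0.0002,0.0072],[-0.0,0.0,3.4],0],[[-0.0407,0.0026,0.0072],[-0.0,0.0,3.4],0],[[-0.0405,0.0051,0.0072],[-0.0,0.0,3.4],0],[[-0.0401,0.0075,0.0072],[-0.0,0.0,3.4],0]]
```

step_arm(
  deltas=[
    [[-0.024,-0.033,0.005],[0,0,3.4],0],
    [[-0.026,-0.032,0.005],[0,0,3.4],0],
    [[-0.027,-0.03,0.005],[0,0,3.4],0],
    [[-0.029,-0.028,0.005],[0,0,3.4],0],
    [[-0.031,-0.027,0.005],[0,0,3.4],0],
    [[-0.032,-0.025,0.005],[0,0,3.4],0],
    [[-0.034,-0.023,0.005],[0,0,3.4],0],
    [[-0.035,-0.021,0.005],[0,0,3.4],0],
    [[-0.036,-0.019,0.005],[0,0,3.4],0],
    [[-0.037,-0.016,0.005],[0,0,3.4],0],
  ],
)

```text
clock: 0.93
tcp_pos: [0.3017, 0.2129, 0.3468]
ee_rot: [-0.001, 0.428, 0.904, -0.002]
force: [1.1, 0.1, -0.2]
width: -0.001
```

step_arm(
  deltas=[
    [[-0.038,-0.014,0.007],[0,0,3.4],0],
    [[-0.039,-0.012,0.007],[0,0,3.4],0],
    [[-0.04,-0.01,0.007],[0,0,3.4],0],
    [[-0.04,-0.007,0.007],[0,0,3.4],0],
    [[-0.04,-0.005,0.007],[0,0,3.4],0],
    [[-0.041,-0.002,0.007],[0,0,3.4],0],
    [[-0.041,0,0.007],[0,0,3.4],0],
    [[-0.041,0.002,0.007],[0,0,3.4],0],
    [[-0.04,0.005,0.007],[0,0,3.4],0],
    [[-0.04,0.007,0.007],[0,0,3.4],0],
  ],
)

```text
clock: 1.77
tcp_pos: [0.422, -0.1801, 0.2763]
ee_rot: [0.002, 0.685, 0.728, 0.001]
force: [0.9, 0.6, 1.2]
width: -0.003
```

```bash
python3 - <<'E'
from h import *
stH(); plan(H(-.286,.112,.2),R0(),10,0)
E
```

```text
t 1.77 tcpH [-295.3  132.   276.3] tipH [-295.6  131.5  103.4] rotErr [-0.17 -0.08  1.83] fH [ 0.48 -0.98  1.24] w -0.003
[[[0.001,0.0019,0.0076],[0.0,0.0,-0.2],0],[[0.001,0.002,0.0076],[0.0,0.0,-0.2],0],[[0.001,0.002,0.0076],[0.0,0.0,-0.2],0],[[0.001,0.002,0.0076],[0.0,0.0,-0.2],0],[[0.001,0.002,0.0076],[0.0,0.0,-0.2],0],[[0.001,0.002,0.0076],[0.0,0.0,-0.2],0],[[0.001,0.002,0.0076],[0.0,0.0,-0.2],0],[[0.001,0.002,0.0076],[0.0,0.0,-0.2],0],[[0.0009,0.002,0.0076],[0.0,0.0,-0.2],0],[[0.0009,0.002,0.0076],[0.0,0.0,-0.2],0]]
```

step_arm(
  deltas=[
    [[0.001,0.002,0.012],[0,0,-0.2],0],
    [[0.001,0.002,0.012],[0,0,-0.2],0],
    [[0.001,0.002,0.012],[0,0,-0.2],0],
    [[0.001,0.002,0.012],[0,0,-0.2],0],
    [[0.001,0.002,0.012],[0,0,-0.2],0],
    [[0.001,0.002,0.012],[0,0,-0.2],0],
    [[0.001,0.002,0.011],[0,0,-0.2],0],
    [[0.001,0.002,0.008],[0,0,-0.2],0],
    [[0.001,0.002,0.004],[0,0,-0.2],0],
    [[0,0.002,0.002],[0,0,0],0],
  ],
)

```text
clock: 2.6
tcp_pos: [0.443, -0.1808, 0.1733]
ee_rot: [0.001, 0.679, 0.734, -0.001]
force: [-14.5, 1.9, 36.3]
width: 0.0
```

```bash
python3 - <<'E'
from h import *
stH()
E
```

```text
t 2.6 tcpH [-298.   111.3  173.3] tipH [-298.5  111.4    0.3] rotErr [ 0.05 -0.18  0.91] fH [ 3.24 14.24 36.34] w 0.0
```

step_arm(
  deltas=[
    [[0,0,-0.004],[0,0,0],0],
    [[0.003,0,-0.002],[0,0,-0.3],0],
    [[0.003,0,0],[0,0,-0.3],0],
    [[0.003,0,0],[0,0,-0.3],0],
    [[0.003,0,0],[0,0,0],0],
    [[0.001,0,0],[0,0,0],0],
    [[0,0,0],[0,0,0],0],
    [[0,0,0],[0,0,0],0],
    [[0,0,0],[0,0,0],0],
    [[0,0,0],[0,0,0],0],
  ],
)

```text
clock: 3.43
tcp_pos: [0.4428, -0.1661, 0.1809]
ee_rot: [0.002, 0.672, 0.74, -0.001]
force: [-0.8, -0.5, 0.5]
width: -0.001
```

```bash
python3 - <<'E'
from h import *
stH()
E
```

```text
t 3.43 tcpH [-283.4  110.1  180.9] tipH [-284.2  109.8    7.9] rotErr [-0.07 -0.27 -0.18] fH [-0.39  0.83  0.53] w -0.001
```

step_arm(
  deltas=[
    [[0,0.003,0.001],[0,0.1,0],0],
    [[0,0.004,0.001],[0,0.1,0],0],
    [[0,0.004,0.001],[0,0,0],0],
    [[0,0.004,0],[0,0,0],0],
    [[0,0.004,0],[0,0,0],0],
    [[0,0.003,0],[0,0,0],0],
    [[0,0.002,0],[0,0,0],0],
    [[0,0.002,0],[0,0,0],0],
    [[0,0.002,0],[0,0,0],0],
    [[0,0.002,0],[0,0,0],0],
  ],
)

```text
clock: 4.27
tcp_pos: [0.4746, -0.1635, 0.177]
ee_rot: [-0.002, 0.672, 0.741, -0.002]
force: [-8.0, -2.7, 6.5]
width: 0.001
```

```bash
python3 - <<'E'
from h import *
stH()
E
```

```text
t 4.27 tcpH [-283.7   78.1  177. ] tipH [-283.7   79.1    4. ] rotErr [ 0.31  0.   -0.25] fH [-1.97  8.24  6.49] w 0.001
```

step_arm(
  deltas=[
    [[0,0.002,0],[0,0,0],0],
    [[0,0.002,0],[0,0,0],0],
    [[0,0.002,0],[0,0,0],0],
    [[0,0.002,0],[0,0,0],0],
    [[0,0.001,0],[0,0,0],0],
    [[0,0.001,0],[0,0,0],0],
    [[0,0,0],[0,0,0],0],
    [[0,0,0],[0,0,0],0],
    [[0,0,0],[0,0,0],0],
    [[0,0,0],[0,0,0],0],
  ],
)

```text
clock: 5.1
tcp_pos: [0.479, -0.1636, 0.1774]
ee_rot: [-0.012, 0.67, 0.742, -0.011]
force: [-2.6, -0.9, 3.4]
width: 0.0
```

```bash
python3 - <<'E'
from h import *
stH(); c=cam('top','top1.png'); a=cv2.imread('pics/top1.png')[180:250,190:370]
cv2.imwrite('pics/c1.png',cv2.resize(a,None,fx=4.4,fy=4.4,interpolation=cv2.INTER_CUBIC))
E
```

```text
t 5.1 tcpH [-284.2   73.8  177.4] tipH [-283.8   79.5    4.5] rotErr [ 1.87  0.16 -0.55] fH [-0.62  2.66  3.38] w 0.0
```

View pics/c1.png

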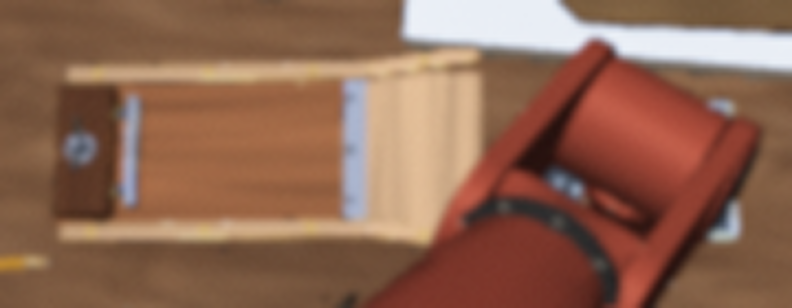

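step_arm(
  deltas=[
    [[0,0.001,-0.001],[-0.5,0,0],0],
    [[0,0.001,0],[-0.5,0,0],0],
    [[0,0.002,0],[-0.4,0,0],0],
    [[0,0.002,0],[-0.3,0,0],0],
    [[0,0.002,0],[-0.2,0,0],0],
    [[0,0.002,0],[-0.2,0,0],0],
    [[0,0.003,0],[-0.2,0,0],0],
    [[0,0.003,0],[-0.2,0,0],0],
    [[0,0.003,0],[-0.2,0,0],0],
    [[0,0.003,0],[-0.2,0,0],0],
  ],
)

```text
clock: 5.98
tcp_pos: [0.4928, -0.161, 0.1774]
ee_rot: [-0.009, 0.668, 0.744, -0.001]
force: [-7.3, -0.4, 6.5]
width: 0.002
```

```bash
python3 - <<'E'
from h import *
stH()
E
```

```text
t 5.98 tcpH [-282.9   59.8  177.4] tipH [-280.8   62.     4.4] rotErr [ 0.72  0.68 -0.89] fH [0.24 7.33 6.54] w 0.002
```

step_arm(
  deltas=[
    [[0,-0.004,0],[-0.2,-0.2,0.2],0],
    [[0,-0.006,0],[-0.2,-0.2,0.2],0],
    [[0,-0.008,-0.005],[-0.2,-0.2,0.3],0.5],
    [[0,-0.005,-0.015],[0,0,0.2],0.5],
    [[0,0,-0.02],[0,0,0],0.5],
    [[-0.01,0,-0.02],[0,0,0],0.5],
    [[-0.02,0,-0.01],[0,0,0],0.5],
    [[-0.025,0.008,0],[0,0,0],0.5],
    [[-0.025,0.01,0],[0,0,0],0.5],
    [[-0.025,0.01,0],[0,0,0],0.5],
  ],
)

```text
clock: 6.82
tcp_pos: [0.5023, -0.2632, 0.251]
ee_rot: [0.003, 0.674, 0.739, 0.004]
force: [0.1, -0.2, 0.3]
width: 0.494
```

step_arm(
  deltas=[
    [[-0.015,0.015,0],[0,0,0],0.5],
    [[-0.005,0.02,0],[0,0,0],0.5],
    [[0,0.015,0],[0,0,0],0.5],
    [[0,0.005,0],[0,0,0],0.5],
    [[0,0,0],[0,0,0],0.5],
    [[0,0,0],[0,0,0],0.5],
    [[0,0,0],[0,0,0],0.5],
    [[0,0,0],[0,0,0],0.5],
    [[0,0,0],[0,0,0],0.5],
    [[0,0,0],[0,0,0],0.5],
  ],
)

```text
clock: 7.65
tcp_pos: [0.5577, -0.2838, 0.2547]
ee_rot: [0.009, 0.677, 0.736, 0.006]
force: [1.0, -0.3, 0.6]
width: 0.5
```

```bash
python3 - <<'E'
from h import *
stH(); c=cam('top','top2.png'); print('cup',toH(ray(c,427,217,.05)))
a=cv2.imread('pics/top2.png')[180:250,270:450]
cam('scene','scene2.png'); b=cv2.imread('pics/scene2.png')[170:290,260:440]
A=cv2.resize(a,None,fx=4.4,fy=4.4,interpolation=cv2.INTER_CUBIC);B=cv2.resize(b,None,fx=4.4,fy=4.4,interpolation=cv2.INTER_CUBIC)[:290]
cv2.imwrite('pics/c2.png',np.vstack([A,B]))
E
```

```text
t 7.65 tcpH [-411.2    6.5  254.7] tipH [-412.1    2.9   81.8] rotErr [-1.18 -0.29  0.49] fH [-0.35 -1.01  0.65] w 0.5
cup [-0.57281452  0.02464252  0.05      ]
```

View pics/c2.png

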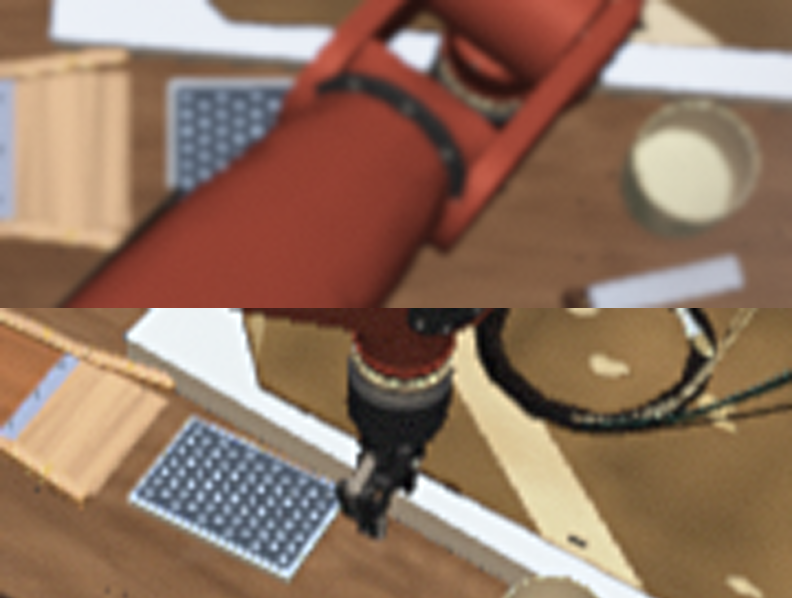

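```bash
python3 - <<'E'
from h import *
t=dict(np.load('top.npz')); s=dict(np.load('scene.npz'))
S=lambda x,y,z: toH(ray(s,260+x/4.4,170+(y-308)/4.4,z))*1000
W=[S(*p,.012) for p in((197,420),(343,488),(290,577),(130,495))]
for w in W: print(np.round(w,1))
print('c',sum(W)/4)
for a,b in((1,0),(2,3)): v=W[b]-W[a]; print(np.hypot(*v[:2]),np.arctan2(v[1],v[0]))
print('top p1',toH(ray(t,270+172/4.4,180+82/4.4,.012)), 'left edge',toH(ray(t,270+169/4.4,180+180/4.4,.012)))
# scene check: holder foot corners / lip from scene crop2
print('footfar rail',S(172,382,.014),'near',S(85,500,.014), 'lip ends',S(75,355,.01),S(10,440,.01))
E
```

```text
[-215.1  -49.1   12. ]
[-352.5  -50.3   12. ]
[-359.2   47.9   12. ]
[-209.4   45.3   12. ]
c [-284.04848161   -1.53477206   12.        ]
137.38172452170036 0.008421203111575059
149.77173239031058 -0.017298577126865725
top p1 [-0.21090107 -0.04877994  0.012     ] left edge [-0.20835002  0.023601    0.012     ]
footfar rail [-176.80495215  -71.81529225   14.        ] near [-182.16850013   69.58379018   14.        ] lip ends [-89.11696036 -57.11601837  10.        ] [-94.23572824  47.67781858  10.        ]
```

```bash
cat >> h.py <<'E'
def planTip(x,y,z,lean,n,hand):
    R=R0(lean); plan(H(x,y,z)-R.apply([0,0,.173]),R,n,hand)
E
python3 - <<'E'
from h import *
planTip(-.395,-.001,.015,-15,10,.5)
E
```

```text
[[[0.0061,0.0005,0.0072],[0.1,-1.5,-0.1],0.5],[[0.0063,0.0006,0.0071],[0.1,-1.5,-0.1],0.5],[[0.0065,0.0006,0.0069],[0.1,-1.5,-0.1],0.5],[[0.0067,0.0006,0.0067],[0.1,-1.5,-0.1],0.5],[[0.0068,0.0006,0.0066],[0.1,-1.5,-0.1],0.5],[[0.007,0.0006,0.0064],[0.1,-1.5,-0.1],0.5],[[0.0072,0.0007,0.0062],[0.1,-1.5,-0.1],0.5],[[0.0073,0.0007,0.006],[0.1,-1.5,-0.1],0.5],[[0.0075,0.0007,0.0058],[0.1,-1.5,-0.1],0.5],[[0.0076,0.0007,0.0056],[0.1,-1.5,-0.1],0.5]]
```

step_arm(
  deltas=[
    [[0.006,0.0005,0.007],[0.1,-1.5,-0.1],0.5],
    [[0.006,0.0005,0.007],[0.1,-1.5,-0.1],0.5],
    [[0.006,0.0005,0.007],[0.1,-1.5,-0.1],0.5],
    [[0.007,0.0005,0.007],[0.1,-1.5,-0.1],0.5],
    [[0.007,0.0005,0.006],[0.1,-1.5,-0.1],0.5],
    [[0.007,0.0005,0.006],[0.1,-1.5,-0.1],0.5],
    [[0.007,0.0005,0.006],[0.1,-1.5,-0.1],0.5],
    [[0.006,0.0005,0.005],[0.1,-1.5,-0.1],0.5],
    [[0.003,0,0.002],[0,-1,0],0.5],
    [[0,0,0],[0,-0.5,0],0.5],
  ],
)

```text
clock: 8.58
tcp_pos: [0.5579, -0.2333, 0.195]
ee_rot: [0.096, 0.668, 0.734, -0.082]
force: [-0.8, 1.4, -0.6]
width: 0.5
```

```bash
python3 - <<'E'
from h import *
stH(); planTip(-.395,-.001,.006,-15,10,.5)
E
```

```text
t 8.58 tcpH [-360.9    1.6  195. ] tipH [-4.043e+02  2.000e-01  2.760e+01] rotErr [ -0.46 -14.55  -0.09] fH [ 1.44  0.64 -0.63] w 0.5
[[[0.0016,0.0003,0.0019],[0.0,-0.0,0.0],0.5],[[0.0016,0.0003,0.0019],[0.0,-0.0,0.0],0.5],[[0.0016,0.0003,0.0019],[0.0,-0.0,0.0],0.5],[[0.0016,0.0003,0.0018],[0.0,-0.0,0.0],0.5],[[0.0016,0.0003,0.0018],[0.0,-0.0,0.0],0.5],[[0.0016,0.0003,0.0018],[0.0,-0.0,0.0],0.5],[[0.0016,0.0003,0.0018],[0.0,-0.0,0.0],0.5],[[0.0016,0.0003,0.0018],[0.0,-0.0,0.0],0.5],[[0.0016,0.0003,0.0018],[0.0,-0.0,0.0],0.5],[[0.0016,0.0003,0.0018],[0.0,-0.0,0.0],0.5]]
```

step_arm(
  deltas=[
    [[0.001,0,0.003],[0.05,0,0],0.5],
    [[0.001,0,0.004],[0.05,0,0],0.5],
    [[0.001,0,0.004],[0.05,0,0],0.5],
    [[0.001,0,0.004],[0.05,0,0],0.5],
    [[0.001,0,0.003],[0,0,0],0.5],
    [[0.0005,0,0.002],[0,0,0],0.5],
    [[0.0003,0,0.001],[0,0,0],0.5],
    [[0.0002,0,0.001],[0,0,0],0.5],
    [[0,0,0],[0,0,0],0.5],
    [[0,0,0],[0,0,0],0.5],
  ],
)

```text
clock: 9.42
tcp_pos: [0.5584, -0.2345, 0.1706]
ee_rot: [0.095, 0.668, 0.733, -0.083]
force: [0.2, -0.8, 0.3]
width: 0.5
```

```bash
python3 - <<'E'
from h import *
stH()
E
```

```text
t 9.42 tcpH [-362.2    1.3  170.6] tipH [-4.056e+02  4.000e-01  3.200e+00] rotErr [ -0.31 -14.54   0.04] fH [-0.85 -0.11  0.32] w 0.5
```

step_arm(
  deltas=[
    [[0.0003,0,0.001],[0,0,0],0.5],
    [[0.0003,0,0.001],[0,0,0],0.5],
    [[0.0003,0,0.001],[0,0,0],0.5],
    [[0.0003,0,0.001],[0,0,0],0.5],
    [[0,0,0],[0,0,0],0.5],
    [[0,0,0],[0,0,0],0.5],
    [[0,0,0],[0,0,0],0.5],
    [[0,0,0],[0,0,0],0.5],
    [[0,0,0],[0,0,0],0.5],
    [[0,0,0],[0,0,0],0.5],
  ],
)

```text
clock: 10.25
tcp_pos: [0.5593, -0.2346, 0.1681]
ee_rot: [0.097, 0.668, 0.733, -0.083]
force: [0.5, 0.2, -0.2]
width: 0.505
```

```bash
python3 - <<'E'
from h import *
stH()
E
```

```text
t 10.25 tcpH [-362.3    0.4  168.1] tipH [-406.    -0.8    0.8] rotErr [ -0.4  -14.64   0.04] fH [ 0.14 -0.54 -0.17] w 0.505
```

step_arm(
  deltas=[
    [[0.005,0,-0.0013],[0,-0.05,0],0.5],
    [[0.005,0,-0.0013],[0,-0.05,0],0.5],
    [[0.005,0,-0.0013],[0,-0.05,0],0.5],
    [[0.004,0,-0.001],[0,0,0],0.5],
    [[0.003,0,-0.0008],[0,0,0],0.5],
    [[0.003,0,-0.0008],[0,0,0],0.5],
    [[0.003,0,-0.0008],[0,0,0],0.5],
    [[0.003,0,-0.0008],[0,0,0],0.5],
    [[0.003,0,-0.0008],[0,0,0],0.5],
    [[0.003,0,-0.0008],[0,0,0],0.5],
  ],
)

```text
clock: 11.08
tcp_pos: [0.5556, -0.1932, 0.1682]
ee_rot: [0.099, 0.668, 0.733, -0.085]
force: [-0.7, -3.8, -0.9]
width: 0.498
```

```bash
python3 - <<'E'
from h import *
stH()
E
```

```text
t 11.08 tcpH [-3.207e+02  3.000e-01  1.682e+02] tipH [-365.3   -1.1    1. ] rotErr [ -0.46 -14.92  -0.03] fH [-3.68  1.08 -0.93] w 0.498
```

step_arm(
  deltas=[
    [[0.004,0,-0.001],[0.05,0,0],0.5],
    [[0.004,0,-0.001],[0.05,0,0],0.5],
    [[0.004,0,-0.001],[0.05,0,0],0.5],
    [[0.004,0,-0.001],[0.05,0,0],0.5],
    [[0.004,0,-0.001],[0.05,0,0],0.5],
    [[0.003,0,-0.0008],[0.05,0,0],0.5],
    [[0.003,0,-0.0008],[0.05,0,0],0.5],
    [[0.003,0,-0.0008],[0,0,0],0.5],
    [[0.003,0,-0.0008],[0,0,0],0.5],
    [[0.003,0,-0.0008],[0,0,0],0.5],
  ],
)

```text
clock: 11.92
tcp_pos: [0.5521, -0.155, 0.1682]
ee_rot: [0.098, 0.668, 0.733, -0.088]
force: [0.1, -3.8, -1.3]
width: 0.504
```

```bash
python3 - <<'E'
from h import *
stH()
E
```

```text
t 11.92 tcpH [-2.823e+02  2.000e-01  1.682e+02] tipH [-3.274e+02 -1.000e-01  1.100e+00] rotErr [-1.100e-01 -1.509e+01  1.000e-02] fH [-3.75  0.26 -1.26] w 0.504
```

```bash
python3 - <<'E'
from h import *
cam('scene','scene3.png'); b=cv2.imread('pics/scene3.png')[155:245,200:350]
cv2.imwrite('pics/c3.png',cv2.resize(b,None,fx=5.3,fy=5.3,interpolation=cv2.INTER_CUBIC))
E
```

```text
(no output)
```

View pics/c3.png

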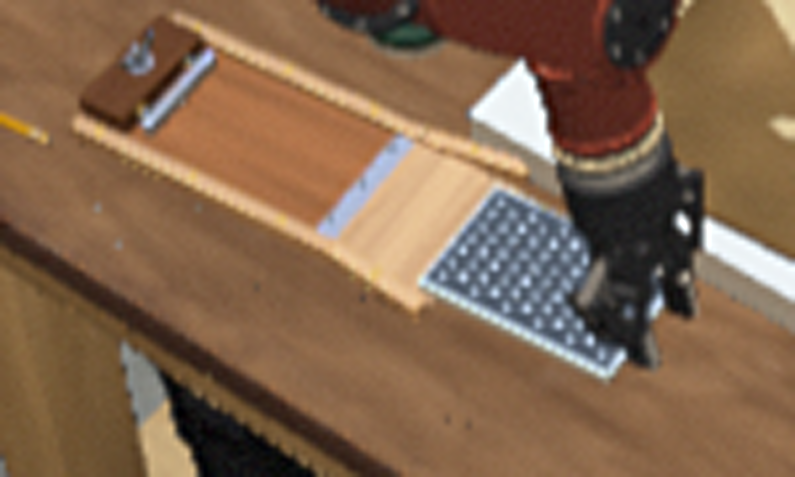

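```bash
python3 - <<'E'
from h import *
s=dict(np.load('scene.npz'))
S=lambda x,y,z: np.round(toH(ray(s,200+x/5.3,155+y/5.3,z))*1000,1)
print(S(500,185,.014),S(421,280,.014),S(610,380,.012)); print('railfoot tops', S(526,165,.014),S(417,310,.014), 'bed rail inner at far lip', S(412,135,.014),S(318,232,.014))
E
```

```text
[-169.7  -50.1   14. ] [-168.4   47.8   14. ] [-317.9   51.2   12. ]
railfoot tops [-175.6  -74.9   14. ] [-179.9   70.2   14. ] bed rail inner at far lip [-92.8 -56.5  14. ] [-86.1  49.8  14. ]
```

step_arm(
  deltas=[
    [[0.004,0,-0.001],[0,0,0],0.5],
    [[0.004,0,-0.001],[0,0,0],0.5],
    [[0.004,0,-0.001],[0,0,0],0.5],
    [[0.004,0,-0.001],[0,0,0],0.5],
    [[0.004,0,-0.001],[0,0,0],0.5],
    [[0.004,0,-0.001],[0,0,0],0.5],
    [[0.004,0,-0.001],[0,0,0],0.5],
    [[0.004,0,-0.001],[0,0,0],0.5],
    [[0.004,0,-0.001],[0,0,0],0.5],
    [[0.004,0,-0.001],[0,0,0],0.5],
  ],
)

```text
clock: 12.8
tcp_pos: [0.5482, -0.1101, 0.1681]
ee_rot: [0.098, 0.668, 0.733, -0.088]
force: [0.5, -4.6, -0.2]
width: 0.5
```

```bash
python3 - <<'E'
from h import *
stH()
E
```

```text
t 12.8 tcpH [-2.373e+02 -1.000e-01  1.681e+02] tipH [-282.6   -0.5    1.1] rotErr [-1.400e-01 -1.518e+01 -1.000e-02] fH [-4.63 -0.11 -0.22] w 0.5
```

step_arm(
  deltas=[
    [[0.004,0,-0.001],[0,0,0],0.5],
    [[0.004,0,-0.001],[0,0,0],0.5],
    [[0.004,0,-0.001],[0,0,0],0.5],
    [[0.004,0,-0.001],[0,0,0],0.5],
    [[0.004,0,-0.001],[0,0,0],0.5],
    [[0.004,0,-0.001],[0,0,0],0.5],
    [[0.004,0,-0.001],[0,0,0],0.5],
    [[0.004,0,-0.001],[0,0,0],0.5],
    [[0.004,0,-0.001],[0,0,0],0.5],
    [[0.004,0,-0.001],[0,0,0],0.5],
  ],
)

```text
clock: 13.63
tcp_pos: [0.5445, -0.0649, 0.168]
ee_rot: [0.099, 0.668, 0.733, -0.088]
force: [0.3, -3.8, 1.3]
width: 0.495
```

```bash
python3 - <<'E'
from h import *
stH()
E
```

```text
t 13.63 tcpH [-192.    -0.6  168. ] tipH [-237.6   -1.2    1.1] rotErr [ -0.22 -15.27  -0.02] fH [-3.85  0.01  1.25] w 0.495
```

step_arm(
  deltas=[
    [[0.004,0,-0.001],[0,0,0],0.5],
    [[0.004,0,-0.001],[0,0,0],0.5],
    [[0.004,0,-0.001],[0,0,0],0.5],
    [[0.004,0,-0.001],[0,0,0],0.5],
    [[0.004,0,-0.001],[0,0,0],0.5],
    [[0.004,0,-0.001],[0,0,0],0.5],
    [[0.004,0,-0.001],[0,0,0],0.5],
    [[0.004,0,-0.001],[0,0,0],0.5],
    [[0.004,0,-0.0015],[0,0,0],0.5],
    [[0.004,0,-0.0015],[0,0,0],0.5],
  ],
)

```text
clock: 14.47
tcp_pos: [0.5402, -0.0196, 0.1682]
ee_rot: [0.1, 0.667, 0.733, -0.089]
force: [1.7, -3.7, -1.1]
width: 0.505
```

```bash
python3 - <<'E'
from h import *
stH()
E
```

```text
t 14.47 tcpH [-146.4   -0.4  168.2] tipH [-192.2   -1.     1.3] rotErr [ -0.19 -15.33  -0.03] fH [-3.85 -1.35 -1.08] w 0.505
```

step_arm(
  deltas=[
    [[0.004,0,-0.0016],[0,0,0],0.5],
    [[0.004,0,-0.0016],[0,0,0],0.5],
    [[0.004,0,-0.0016],[0,0,0],0.5],
    [[0.004,0,-0.0016],[0,0,0],0.5],
    [[0.004,0,-0.0016],[0,0,0],0.5],
    [[0.004,0,-0.0016],[0,0,0],0.5],
    [[0.003,0,-0.0012],[0,0,0],0.5],
    [[0.003,0,-0.0012],[0,0,0],0.5],
    [[0.003,0,-0.0012],[0,0,0],0.5],
    [[0.003,0,-0.0012],[0,0,0],0.5],
  ],
)

```text
clock: 15.3
tcp_pos: [0.5375, 0.0206, 0.1757]
ee_rot: [0.104, 0.665, 0.734, -0.092]
force: [-0.4, -6.9, 4.8]
width: 0.499
```

```bash
python3 - <<'E'
from h import *
stH()
E
```

```text
t 15.3 tcpH [-106.2   -1.5  175.7] tipH [-153.7   -2.2    9.4] rotErr [ -0.18 -15.94  -0.33] fH [-6.82  1.02  4.85] w 0.499
```

step_arm(
  deltas=[
    [[0.004,0,-0.001],[0,0.05,0.03],0.5],
    [[0.004,0,-0.001],[0,0.05,0.03],0.5],
    [[0.004,0,-0.001],[0,0.05,0.03],0.5],
    [[0.004,0,-0.001],[0,0.05,0.03],0.5],
    [[0.004,0,-0.0011],[0,0.05,0.03],0.5],
    [[0.004,0,-0.0011],[0,0.05,0.03],0.5],
    [[0.003,0,-0.0008],[0,0.05,0.03],0.5],
    [[0.003,0,-0.0008],[0,0.05,0.03],0.5],
    [[0.003,0,-0.0008],[0,0,0.03],0.5],
    [[0.003,0,-0.0008],[0,0,0.03],0.5],
  ],
)

```text
clock: 16.13
tcp_pos: [0.5339, 0.0598, 0.1785]
ee_rot: [0.103, 0.666, 0.733, -0.093]
force: [0.1, -4.8, 0.7]
width: 0.498
```

```bash
python3 - <<'E'
from h import *
stH()
cam('scene','scene4.png'); b=cv2.imread('pics/scene4.png')[155:245,200:350]
cv2.imwrite('pics/c4.png',cv2.resize(b,None,fx=5.3,fy=5.3,interpolation=cv2.INTER_CUBIC))
E
```

```text
t 16.13 tcpH [-66.8  -1.5 178.5] tipH [-114.6   -1.8   12.2] rotErr [ -0.06 -16.02  -0.17] fH [-4.77  0.38  0.73] w 0.498
```

View pics/c4.png

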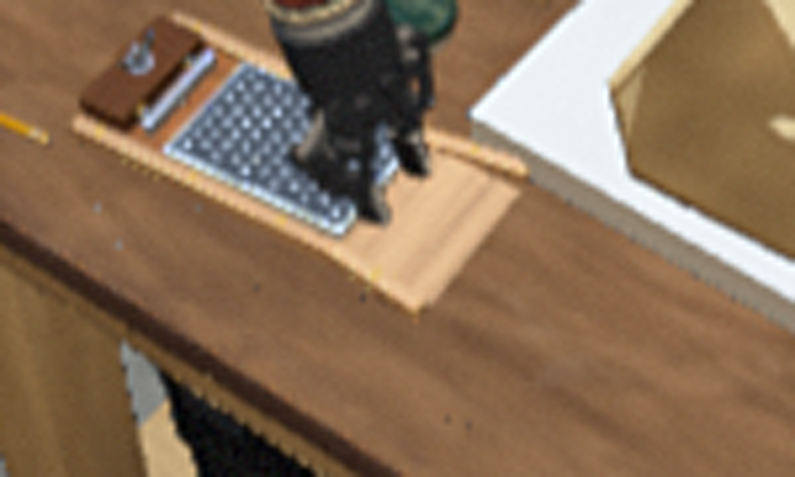

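step_arm(
  deltas=[
    [[0.003,0,-0.0012],[0,0.1,0.03],0.5],
    [[0.003,0,-0.0012],[0,0.1,0.03],0.5],
    [[0.002,0,-0.0008],[0,0.1,0.03],0.5],
    [[0.002,0,-0.0006],[0,0.1,0.03],0.5],
    [[0.002,0,-0.0005],[0,0.1,0.03],0.5],
    [[0.0015,0,-0.0004],[0,0.1,0],0.5],
    [[0.0015,0,-0.0004],[0,0,0],0.5],
    [[0.0015,0,-0.0004],[0,0,0],0.5],
    [[0.0015,0,-0.0004],[0,0,0],0.5],
    [[0.0015,0,-0.0004],[0,0,0],0.5],
  ],
)

```text
clock: 17.02
tcp_pos: [0.5318, 0.079, 0.1781]
ee_rot: [0.102, 0.665, 0.734, -0.094]
force: [2.4, -10.0, -1.2]
width: 0.499
```

```bash
python3 - <<'E'
from h import *
stH()
E
```

```text
t 17.02 tcpH [-47.6  -1.2 178.1] tipH [-95.   -1.1  11.7] rotErr [  0.05 -15.9   -0.27] fH [-10.16  -1.5   -1.19] w 0.499
```

step_arm(
  deltas=[
    [[0.002,0,-0.0006],[0,0.05,0.05],0.5],
    [[0.002,0,-0.0006],[0,0.05,0.05],0.5],
    [[0.002,0,-0.0006],[0,0.05,0.05],0.5],
    [[0.002,0,-0.0006],[0,0.05,0],0.5],
    [[0.0025,0,-0.0007],[0,0.05,0],0.5],
    [[0.0025,0,-0.0007],[0,0.05,0],0.5],
    [[0.0025,0,-0.0007],[0,0.05,0],0.5],
    [[0.0025,0,-0.0007],[0,0.05,0],0.5],
    [[0.0025,0,-0.0007],[0,0.05,0],0.5],
    [[0.0025,0,-0.0007],[0,0.05,0],0.5],
  ],
)

```text
clock: 17.85
tcp_pos: [0.5321, 0.0872, 0.1771]
ee_rot: [0.111, 0.662, 0.733, -0.106]
force: [4.3, -12.0, -2.2]
width: 0.499
```

```bash
python3 - <<'E'
from h import *
stH()
E
```

```text
t 17.85 tcpH [-39.4  -2.3 177.1] tipH [-91.9  -1.3  12.3] rotErr [  0.41 -17.67  -0.52] fH [-12.36  -3.21  -2.22] w 0.499
```

step_arm(
  deltas=[
    [[0.003,0,-0.0008],[-0.05,0.1,0.05],0.5],
    [[0.003,0,-0.0008],[-0.05,0.1,0.05],0.5],
    [[0.003,0,-0.0008],[0,0.1,0.05],0.5],
    [[0.003,0,-0.0008],[0,0.1,0.05],0.5],
    [[0.003,0,-0.0004],[0,0.1,0],0.5],
    [[0.003,0,-0.0004],[0,0.1,0],0.5],
    [[0.003,0,-0.0002],[0,0.1,0],0.5],
    [[0.003,0,0],[0,0.1,0],0.5],
    [[0.003,0,0],[0,0.1,0],0.5],
    [[0.003,0,0],[0,0.1,0],0.5],
  ],
)

```text
clock: 18.68
tcp_pos: [0.5334, 0.0949, 0.1743]
ee_rot: [0.122, 0.659, 0.731, -0.124]
force: [0.9, -11.6, 2.3]
width: 0.497
```

```bash
python3 - <<'E'
from h import *
stH(); s=arm.read_state(); print(s['moment'])
E
```

```text
t 18.68 tcpH [-31.8  -4.3 174.3] tipH [-91.   -1.4  11.8] rotErr [  1.07 -19.99  -0.61] fH [-11.64   0.19   2.32] w 0.497
[-1.88981822 -0.34307633 -0.13623193]
```

step_arm(
  deltas=[
    [[0.003,0,0],[-0.1,0.2,0.05],0.5],
    [[0.003,0,0.0005],[-0.1,0.2,0.05],0.5],
    [[0.003,0,0.001],[-0.1,0.2,0.05],0.5],
    [[0.003,0,0.001],[-0.1,0.2,0.05],0.5],
    [[0.003,0,0.0015],[-0.1,0.2,0],0.5],
    [[0.003,0,0.0015],[0,0.2,0],0.5],
    [[0.003,0,0.002],[0,0.2,0],0.5],
    [[0.003,0,0.002],[0,0.2,0],0.5],
    [[0.003,0,0.002],[0,0.2,0],0.5],
    [[0.003,0,0.002],[0,0.2,0],0.5],
  ],
)

```text
clock: 19.52
tcp_pos: [0.5358, 0.1005, 0.1724]
ee_rot: [0.129, 0.659, 0.728, -0.141]
force: [-3.9, -8.0, 15.2]
width: 0.501
```

```bash
python3 - <<'E'
from h import *
stH(); s=arm.read_state(); print(s['moment'])
cam('scene','scene5.png'); b=cv2.imread('pics/scene5.png')[155:215,200:300]
cv2.imwrite('pics/c5.png',cv2.resize(b,None,fx=8,fy=8,interpolation=cv2.INTER_CUBIC))
E
```

```text
t 19.52 tcpH [-26.5  -7.2 172.4] tipH [-91.1  -1.6  12. ] rotErr [  1.96 -21.91  -0.36] fH [-7.58  4.6  15.23] w 0.501
[-2.00687284  0.31426684 -0.18847516]
```

View pics/c5.png

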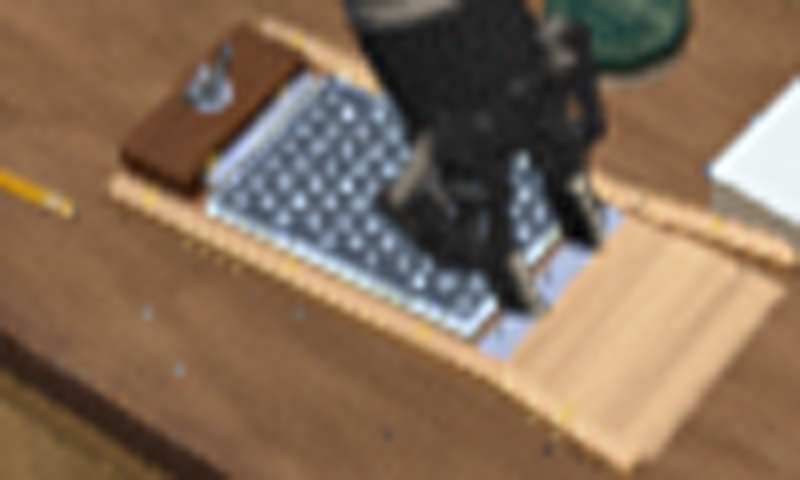

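step_arm(
  deltas=[
    [[0.001,0,0.001],[-0.1,0.2,0],0.5],
    [[-0.003,0,0.001],[-0.1,0,0],0.5],
    [[-0.004,0,0],[-0.1,0,0],0.5],
    [[-0.006,0,0],[-0.2,0,0],0.5],
    [[-0.008,0,0],[-0.2,0,0],0.5],
    [[-0.01,0,-0.005],[-0.2,0,0],0.5],
    [[-0.01,0,-0.015],[-0.2,0.5,0],0.5],
    [[-0.005,0,-0.02],[-0.2,1,0],0.5],
    [[0,0,-0.025],[-0.2,1,0],0],
    [[0,0,-0.025],[-0.2,1,0],0],
  ],
)

```text
clock: 20.4
tcp_pos: [0.5341, 0.0852, 0.2704]
ee_rot: [0.107, 0.662, 0.733, -0.113]
force: [0.1, -0.2, -0.1]
width: 0.228
```

```bash
python3 - <<'E'
from h import *
stH()
cam('scene','scene6.png'); b=cv2.imread('pics/scene6.png')[155:215,200:300]
c=cam('top','top6.png'); a=cv2.imread('pics/top6.png')[190:242,195:295]
cv2.imwrite('pics/c6.png',np.vstack([cv2.resize(b,None,fx=6,fy=6,interpolation=cv2.INTER_CUBIC)[:300],cv2.resize(a,None,fx=6,fy=6,interpolation=cv2.INTER_CUBIC)[:300]]))
E
```

```text
t 20.4 tcpH [-41.5  -4.1 270.4] tipH [-94.5  -0.4 105.8] rotErr [  1.31 -17.83  -0.46] fH [-0.22 -0.07 -0.07] w 0.228
```

View pics/c6.png

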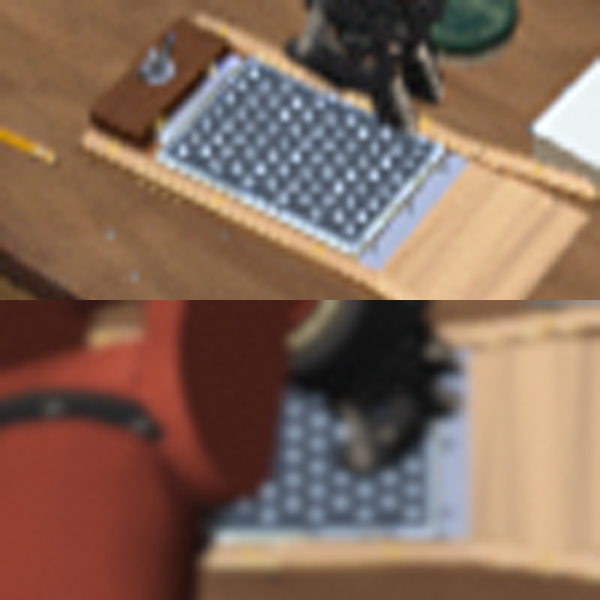

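```bash
python3 - <<'E'
from h import *
planTip(-.066,0,.035,0,10,0)
E
```

```text
[[[-0.0003,-0.0006,0.0071],[-0.1,1.8,0.0],0],[[-0.0006,-0.0006,0.0071],[-0.1,1.8,0.0],0],[[-0.0008,-0.0006,0.0071],[-0.1,1.8,0.0],0],[[-0.001,-0.0006,0.0071],[-0.1,1.8,0.0],0],[[-0.0012,-0.0006,0.007],[-0.1,1.8,0.0],0],[[-0.0014,-0.0006,0.007],[-0.1,1.8,0.0],0],[[-0.0017,-0.0007,0.0069],[-0.1,1.8,0.0],0],[[-0.0019,-0.0007,0.0069],[-0.1,1.8,0.0],0],[[-0.0021,-0.0007,0.0068],[-0.1,1.8,0.0],0],[[-0.0023,-0.0007,0.0068],[-0.1,1.8,0.0],0]]
```

step_arm(
  deltas=[
    [[0,-0.0005,0.007],[-0.1,1.8,0],0],
    [[-0.0005,-0.0005,0.007],[-0.1,1.8,0],0],
    [[-0.001,-0.0005,0.007],[-0.1,1.8,0],0],
    [[-0.001,-0.0005,0.007],[-0.1,1.8,0],0],
    [[-0.001,-0.0005,0.007],[-0.1,1.8,0],0],
    [[-0.0015,-0.0005,0.007],[-0.1,1.8,0],0],
    [[-0.0015,-0.0005,0.007],[-0.1,1.8,0],0],
    [[-0.002,-0.0005,0.006],[-0.1,1.8,0],0],
    [[-0.002,0,0.003],[-0.1,1.8,0],0],
    [[-0.002,0,0.001],[-0.1,1.4,0],0],
  ],
)

```text
clock: 21.33
tcp_pos: [0.5319, 0.0576, 0.2133]
ee_rot: [-0.002, 0.671, 0.742, 0.005]
force: [0.6, -0.9, 0.1]
width: -0.001
```

```bash
python3 - <<'E'
from h import *
stH(); planTip(-.066,0,.026,0,10,0)
E
```

```text
t 21.33 tcpH [-68.8   0.7 213.3] tipH [-67.2  -0.1  40.3] rotErr [-0.24  0.52 -0.46] fH [-0.93 -0.56  0.12] w -0.001
[[[0.0003,0.0001,0.0014],[0.0,-0.1,0.0],0],[[0.0003,0.0001,0.0014],[0.0,-0.1,0.0],0],[[0.0003,0.0001,0.0014],[0.0,-0.1,0.0],0],[[0.0003,0.0001,0.0014],[0.0,-0.1,0.0],0],[[0.0003,0.0001,0.0014],[0.0,-0.1,0.0],0],[[0.0003,0.0001,0.0014],[0.0,-0.1,0.0],0],[[0.0003,0.0001,0.0014],[0.0,-0.1,0.0],0],[[0.0003,0.0001,0.0014],[0.0,-0.1,0.0],0],[[0.0003,0.0001,0.0014],[0.0,-0.1,0.0],0],[[0.0003,0.0001,0.0014],[0.0,-0.1,0.0],0]]
```

Down slowly to about 25 mm, then 1 mm per row onto the plate.

step_arm(
  deltas=[
    [[0,0,0.002],[0,-0.1,0.1],0],
    [[0,0,0.002],[0,-0.1,0.1],0],
    [[0,0,0.002],[0,-0.1,0.1],0],
    [[0,0,0.002],[0,-0.1,0.1],0],
    [[0,0,0.002],[0,0,0],0],
    [[0,0,0.001],[0,0,0],0],
    [[0,0,0.001],[0,0,0],0],
    [[0,0,0.001],[0,0,0],0],
    [[0,0,0],[0,0,0],0],
    [[0,0,0],[0,0,0],0],
  ],
)

```text
clock: 22.17
tcp_pos: [0.5302, 0.0565, 0.1964]
ee_rot: [0.0, 0.674, 0.739, -0.0]
force: [-1.1, 0.7, 0.1]
width: -0.0
```

```bash
python3 - <<'E'
from h import *
stH()
E
```

```text
t 22.17 tcpH [-69.7   2.4 196.4] tipH [-69.8   2.5  23.4] rotErr [ 0.01 -0.03  0.04] fH [0.84 1.06 0.13] w -0.0
```

step_arm(
  deltas=[
    [[0,0,0.0005],[0,0,0],0],
    [[0,0,0.0005],[0,0,0],0],
    [[0,0,0.0005],[0,0,0],0],
    [[0,0,0.0005],[0,0,0],0],
    [[0,0,0.0005],[0,0,0],0],
    [[0,0,0.0005],[0,0,0],0],
    [[0,0,0.0005],[0,0,0],0],
    [[0,0,0.0005],[0,0,0],0],
    [[0,0,0.0005],[0,0,0],0],
    [[0,0,0.0005],[0,0,0],0],
  ],
)

```text
clock: 23.0
tcp_pos: [0.5307, 0.0566, 0.1916]
ee_rot: [0.001, 0.674, 0.739, 0.0]
force: [-0.3, 0.3, 0.1]
width: 0.001
```

```bash
python3 - <<'E'
from h import *
stH()
E
```

```text
t 23.0 tcpH [-69.7   2.  191.6] tipH [-69.9   1.7  18.6] rotErr [-0.08 -0.04  0.03] fH [0.28 0.24 0.08] w 0.001
```

step_arm(
  deltas=[
    [[0,0,0.0005],[0,0,0],0],
    [[0,0,0.0005],[0,0,0],0],
    [[0,0,0.0005],[0,0,0],0],
    [[0,0,0.0007],[0,0,0],0],
    [[0,0,0.001],[0,0,0],0],
    [[0,0,0.001],[0,0,0],0],
    [[0,0,0.0015],[0,0,0],0],
    [[0,0,0.0015],[0,0,0],0],
    [[0,0,0.0015],[0,0,0],0],
    [[0,0,0.0015],[0,0,0],0],
  ],
)

```text
clock: 23.83
tcp_pos: [0.5321, 0.0567, 0.1911]
ee_rot: [-0.002, 0.673, 0.739, -0.003]
force: [-4.8, -0.8, 10.9]
width: -0.002
```

```bash
python3 - <<'E'
from h import *
stH()
E
```

```text
t 23.83 tcpH [-69.8   0.5 191.1] tipH [-69.9   1.7  18.1] rotErr [ 0.38 -0.04 -0.03] fH [-0.32  4.87 10.89] w -0.002
```

Contact at 18.1 mm, the height of a flat plate, with 11 N. One slightly firmer press of about 15 N, then lift off.

step_arm(
  deltas=[
    [[0,-0.0005,0.002],[-0.05,0,0],0],
    [[0,-0.0005,0.002],[-0.05,0,0],0],
    [[0,-0.0005,0.002],[-0.05,0,0],0],
    [[0,0,0.002],[0,0,0],0],
    [[0,0,0.002],[0,0,0],0],
    [[0,0,0.002],[0,0,0],0],
    [[0,0,0.002],[0,0,0],0],
    [[0,0,0.002],[0,0,0],0],
    [[0,0,0.002],[0,0,0],0],
    [[0,0,0.002],[0,0,0],0],
  ],
)

```text
clock: 24.67
tcp_pos: [0.5337, 0.0569, 0.191]
ee_rot: [-0.005, 0.673, 0.74, -0.006]
force: [-5.6, -0.7, 13.2]
width: 0.001
```

```bash
python3 - <<'E'
from h import *
stH()
E
```

```text
t 24.67 tcpH [-69.7  -1.1 191. ] tipH [-69.9   1.6  18. ] rotErr [ 0.9  -0.05 -0.15] fH [-0.22  5.61 13.16] w 0.001
```

step_arm(
  deltas=[
    [[0,0,-0.003],[0,0,0],0],
    [[0,0,-0.006],[0,0,0],0],
    [[0,0,-0.015],[0,0,0],0],
    [[0,0,-0.025],[0,0,0],0],
    [[-0.02,0,-0.025],[0,0,0],0],
    [[-0.035,0,-0.01],[0,0,0],0],
    [[-0.035,0,-0.01],[0,0,0],0],
    [[-0.035,0,-0.01],[0,0,0],0],
    [[-0.035,0,-0.01],[0,0,0],0],
    [[-0.035,0,-0.01],[0,0,0],0],
  ],
)

```text
clock: 25.5
tcp_pos: [0.5534, -0.1373, 0.3184]
ee_rot: [-0.006, 0.668, 0.744, -0.006]
force: [1.4, 0.4, 1.5]
width: 0.003
```

step_arm(
  deltas=[
    [[-0.03,0,0],[0,0,0],0],
    [[-0.03,0,0],[0,0,0],0],
    [[-0.02,0,0],[0,0,0],0],
    [[-0.01,0,0],[0,0,0],0],
    [[0,0,0],[0,0,0],0],
    [[0,0,0],[0,0,0],0],
    [[0,0,0],[0,0,0],0],
    [[0,0,0],[0,0,0],0],
    [[0,0,0],[0,0,0],0],
    [[0,0,0],[0,0,0],0],
  ],
)

```text
clock: 26.33
tcp_pos: [0.5638, -0.2343, 0.3222]
ee_rot: [-0.002, 0.67, 0.743, -0.005]
force: [0.6, 0.3, -0.7]
width: 0.002
```

```bash
python3 - <<'E'
from h import *
stH()
cam('scene','scene7.png'); b=cv2.imread('pics/scene7.png')[155:215,200:300]
c=cam('top','top7.png'); a=cv2.imread('pics/top7.png')[190:242,195:295]
cv2.imwrite('pics/c7.png',np.vstack([cv2.resize(b,None,fx=6,fy=6,interpolation=cv2.INTER_CUBIC)[:300],cv2.resize(a,None,fx=6,fy=6,interpolation=cv2.INTER_CUBIC)[:300]]))
E
```

```text
t 26.33 tcpH [-362.4   -4.1  322.2] tipH [-363.    -2.3  149.2] rotErr [ 0.58 -0.18 -0.6 ] fH [ 0.24 -0.67 -0.71] w 0.002
```

View pics/c7.png

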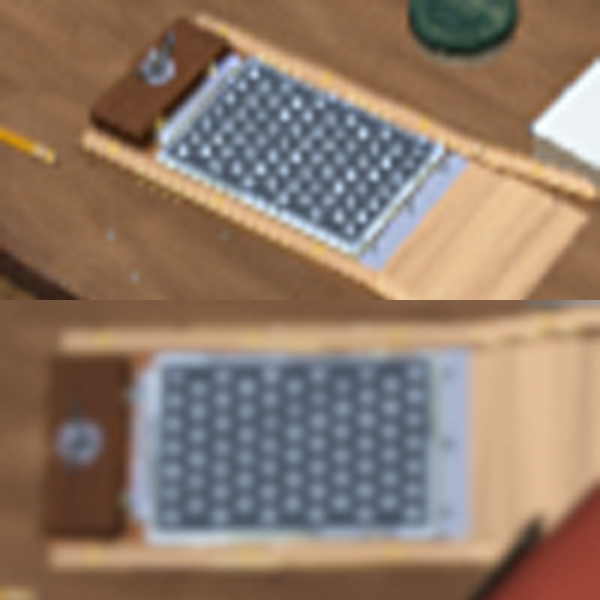

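```bash
python3 - <<'E'
from h import *
t=dict(np.load('top.npz')); T=lambda x,y,z: np.round(toH(ray(t,195+x/6,190+(y-300)/6,z))*1000,1)
print('front/back edge',T(154,445,.018),T(440,445,.018),'corners',T(157,353,.018),T(437,350,.018),T(150,540,.018),T(437,538,.018))
a=cv2.imread('pics/scene0.png').astype(int); b=cv2.imread('pics/scene7.png').astype(int)
d=np.abs(a-b).sum(2)
for n,(x0,x1,y0,y1) in dict(cup=(368,402,228,268),plane=(397,442,272,312),tin=(266,288,148,164),offcut=(440,484,302,336)).items(): print(n,round(d[y0:y1,x0:x1].mean(),1),np.sum(d[y0:y1,x0:x1]>60))
arm.sign_off()
E
```

```text
front/back edge [65.8 -0.1 18. ] [-83.2   1.8  18. ] corners [ 66.2 -49.9  18. ] [-80.8 -49.7  18. ] [65.9 50.4 18. ] [-82.4  51.3  18. ]
cup 4.6 0
plane 5.3 0
tin 5.6 0
offcut 5.1 0
the job is handed in; nothing more can be done
```

I pushed the lapping plate up the ramp and over the lip, pressed its back edge down and took the hand away. I handed the job in at about 26 s of the 64 s allowed. No verdict was reported, so the result rests on my own checks.

**How it went:** I first slid the plate about 19 mm sideways onto the holder's centre line. Then I pushed its back edge with two half-open fingers, leaning the hand forward so the push also bore down at the lip. The last step was pressing the back edge from above with closed fingers.

**Last checks:**
- **Height:** at the back edge, the fingertip met the plate top at 18.0 mm, which is what a 12 mm plate flat on the 6 mm bed should give. I did not probe the front edge.
- **Position:** the top camera puts the plate's centre at about x = -8 mm and y = +0.5 mm, square with the rails. The limits are 9.5 mm and 4 mm. The x value is good to about 2 mm, so its margin is small.
- **Camera disagreement:** the camera's x reading alone cannot tell the plate seated behind the lip (expected about -6 mm) from the plate still riding on it (about -9 mm). The height reading is what says it is seated.
- **Forces:** the highest I read on the plate was about 18 N, in the push down over the lip, and the final press was about 14 N. I read force only at the end of each 10-row move, so a brief peak in between could have been missed.
- **Bench contact:** early on, before touching the plate, the fingertips overshot and pressed the bare bench with about 39 N. That is close to the 40 N limit for the arm and the gripper's body.
- **Other things on the bench:** the before and after pictures show no change at the cup, plane, tin or offcut.

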